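# Empty the counting-scale scoop into the tub

### The arm

A 7-joint arm with a two-finger parallel gripper is mounted at the origin on the work surface. World frame = base frame: x ahead of the robot, y to its left, z up, the work surface at z = 0. Lengths are in m, angles in rad, forces in N, time in s.
With the tool pointing down it reaches from about 0.375 to 0.925 m from the base axis. Payload 3.1 kg.
Tool frame: the origin (TCP) lies midway between the tips of the shut fingers; the grasp point (between the pads) lies 19 mm behind it (robot.grip_point_offset is the distance from the TCP to the grasp point, in m); z points along the fingers, y is the line along which they close (so a half turn about z gives the same grasp; the last joint's range is limited). The gripper opens to 85 mm and grips with 20 to 120 N. Pads are 22 mm wide; open, the fingers measure 114 mm over their backs; the gripper's body (76 mm by 85 mm) begins 54 mm behind the grasp point. The pads swing forward as they close: fully open they stand 13 mm farther back than shut.
Start: joints at [-1.315, 0.383, 0.044, 1.598, -0.018, 1.161, -0.05], TCP at [0.225, 0.61, 0.211] pointing down, gripper open.
Joint ranges: [-2.61, 2.61], [-0.41, 2.15], [-1.48, 1.57], [0, 2.5], [-1.57, 4.71], [0.05, 1.97], [-2.85, 2.85]. Speed limits (rad/s): [2.79, 2.79, 3.14, 3.14, 3.14, 3.14, 3.14].

### API

Orientations are given as a unit quaternion [w, x, y, z].
In Python, from workcell import robot gives the robot as it stands.
- The arm moves only by the tool send_rows, never from a script. Its argument "increments" is a list of rows, each a list of 2 entries, a list of its own where there are three numbers: the shift along the tool's x, y, z in mm, then the turn about the tool's z in rad. A call has 1 to 5 rows; each row is the pose to reach, as a shift and turn from the pose commanded when the call began, along the tool's axes at that moment; what a row does not reach only later rows make up. A row lasts 1/8 s, in which the tool goes at most 62.5 mm and 10.7 degrees, less where a joint would pass 70% of its speed; a pose out of reach is approached as far as the arm can. A call with a gripper value outside its range is refused whole. "grip" is the opening in per cent of the stroke, from 0 (shut) to 100 (fully open), set as the call begins (left out, the last holds). The fingers move at their own pace and stop on an object; "newtons" is the grip in N (left out, the last holds). Time passes only in rows, so rows that repeat a pose let the fingers close. It gives the time, the measured TCP pose, the force, the opening and the grip force at its end, in the units of the state.
- robot.get_obs(): the state, without advancing time (a new reading comes with each control period).
- robot.grab_frame(name): name is "scene" or "top" or "wrist"; returns a dict with "color" (400x640x3 uint8, red, green, blue), "fx", "fy", "cx", "cy" (pixels), "R" (3x3) and "t" (3): a world point X has camera coordinates R X + t. Camera axes: x right, y down, z forward; pixel columns grow to the right and rows downward; lengths in m; the calibration is good to about 2 mm. The wrist camera is an equidistant fisheye: a pixel r from the principal point sees the ray r / f radians off the axis. A picture is of the moment at which its call begins. There is no depth.
- robot.close_job(): hands the job in; it is judged then, once.
The state is a dict: "time": time; "joints": joint angles; "joint_vel": joint speeds; "tau": joint torques, N m; "tool_pos": TCP position; "orientation": TCP orientation; "ft_force": force on the tool from outside, world axes, zero at the start; "torque": the same for the moment, N m; "gripper_width": finger opening in m; "gripper_force": force on a finger pad.
Only numpy, scipy, OpenCV 4.12 (cv2) and the standard library are available. Lean on these libraries where they do the work, as an engineer would, in place of code of your own. Each camera call takes 0.05 s, during which the arm holds its last target. There are 200 camera calls.

### The job

Lift the steel scoop off the counting scale by its handle with all five bearing blocks in it and tip every block out into the rectangular tub. Then set the empty scoop gently back on the scale, flat inside the platform's rim with the handle over the keypad as before. Leave the tub, the cores tin and everything else standing where they are.

Things in the scene. Friction and masses are not known exactly. Their poses are not given: they have to be found in the camera images.
- scoop: sheet-steel weighing scoop on the scale, 0.13 to 0.21 kg empty. Origin: centre of the floor's underside, z up. Floor 150 mm long (x -75..75), 2.5 mm thick, 120 mm wide, from x = 15 on narrowing to an open mouth 84 mm wide at x = 75. Walls 2.5 mm thick, 34 mm high, 26 mm along the narrowing part; none at the mouth. Handle on the back wall, -x. Loaded, its centre of mass is near the origin
- scoop_grip (a point): middle of the scoop's handle, at (-110, 0, 81) mm in the scoop's frame: a flat black bar 12 mm thick and 34 mm wide (y), leaning back over the keypad. It runs 39 mm either way from here along (-0.5, 0, 0.866), that is 60 degrees to the floor; its flat faces look along (0.866, 0, 0.5), mouthwards and up, and the opposite way
- scoop_mouth (a point): middle of the scoop's open front edge on the upper face of its floor, at (75, 0, 2.5) mm in the scoop's frame; the blocks leave over this edge
- scoop_mid (a point): point in the middle of the scoop's load, at (-5, 0, 12) mm in the scoop's frame
- scale: counting scale, fixed. Origin on the bench under the platform's centre. White housing 220 x 210 mm, 50 mm high; sloping keypad on its -x side, to 180 mm from the origin, 52 mm high. Steel platform on top with an upturned rim 5 mm thick, 6 mm high; inside the rim 162 (x) x 132 (y) mm, 6 mm of play round the scoop. The platform is sprung: from 2 N on it gives 1 mm per 5 N, at most 4 mm
- scale_seat (a point): centre of the unloaded platform's upper face, 66 mm above the bench, axes as the scale's. The scoop belongs with its origin here, floor flat inside the rim, its x axis along the scale's (handle over the keypad)
- tub: rectangular grey plastic tub, open on top, loose, 0.5 kg: 220 (x) x 160 (y) x 80 mm high outside, walls and floor 5 mm; origin at the centre of its underside. It stands to the left or right of the scale; a round tin of cardboard cores stands on the other side
- block1: aluminium bearing block with a brass bush, 30 x 20 mm base and 19 mm high, 0.018 to 0.033 kg, one of five alike lying loose in the scoop; origin at the centre of its underside. It starts to slide when the scoop's floor slopes 26 to 36 degrees
- block2: aluminium bearing block with a brass bush, 30 x 20 mm base and 19 mm high, 0.018 to 0.033 kg, one of five alike lying loose in the scoop; origin at the centre of its underside. It starts to slide when the scoop's floor slopes 26 to 36 degrees
- block3: aluminium bearing block with a brass bush, 30 x 20 mm base and 19 mm high, 0.018 to 0.033 kg, one of five alike lying loose in the scoop; origin at the centre of its underside. It starts to slide when the scoop's floor slopes 26 to 36 degrees
- block4: aluminium bearing block with a brass bush, 30 x 20 mm base and 19 mm high, 0.018 to 0.033 kg, one of five alike lying loose in the scoop; origin at the centre of its underside. It starts to slide when the scoop's floor slopes 26 to 36 degrees
- block5: aluminium bearing block with a brass bush, 30 x 20 mm base and 19 mm high, 0.018 to 0.033 kg, one of five alike lying loose in the scoop; origin at the centre of its underside. It starts to slide when the scoop's floor slopes 26 to 36 degrees
- cores_tin: bystander: round grey tin, 124 mm across, 90 mm high, with three spent cardboard cores standing in it to 112 mm; origin at the centre of its underside
- label_roll: bystander: roll of labels lying flat, 120 mm across, 60 mm high, with a black ribbon roll on top to 67 mm
- cleaner: bystander: white bottle, 54 mm across, 140 mm high
- mug: bystander: white mug, 76 mm across, 85 mm high, handle at its +y
- screwdriver: bystander: screwdriver lying on the bench, 190 mm long
- meter: bystander: multimeter lying flat, 145 x 75 x 42 mm

How it is judged:
By the outcome, as a careful person would: the job done as asked, in the order asked, and still so for the second after the job is handed in, with the robot touching nothing.
It also fails if it takes over 61 s, if anything falls off the work surface, if the arm or the gripper's body presses on something with over 40 N, if the wrist force passes 120 N, or if a joint passes its speed limit or range.

## Working session

There is one attempt and no reset: what is moved stays moved. The work goes in short steps, Python scripts to look and compute and a tool call to move; the robot and the scene stay as the last step left them, time stands still between calls to the robot, and variables do not carry over. Pictures are saved under pics/ and viewed, at most 10 in all, crops included, and the job is handed in when it is done.

Besides the shell and the picture viewer there is one more tool, called after "Emit:" in YAML: its name, and indented under it one key for each argument. send_rows: Moves the arm, as the interface text tells. Its arguments: {"type":"object","properties":{"increments":{"type":"array"},"grip":{"type":"number"},"newtons":{"type":"number"}},"required":["increments"]}

```bash
ls; mkdir -p pics; python3 - <<'E'
from workcell import robot
import cv2,numpy as np
from scipy.spatial.transform import Rotation as R
o=robot.get_obs();print(o)
q=o['orientation'];print(R.from_quat([*q[1:],q[0]]).as_matrix().round(3))
for n in('scene','top'):
    f=robot.grab_frame(n);np.savez(f'pics/{n}0.npz',**f);cv2.imwrite(f'pics/{n}0.png',f['color'][:,:,::-1])
    print(n,f['fx'],f['cx'],f['cy'],(-f['R'].T@f['t']).round(3),f['R'].round(2).tolist())
E
```

```text
pics
{'time': 0.0, 'joints': array([-1.3148185 ,  0.38385118,  0.04385923,  1.59960876, -0.01788344,
        1.16117658, -0.04990558]), 'joint_vel': array([ 1.64493897e-03,  1.04911069e-03, -3.08829238e-05, -2.51491144e-04,
        1.54410860e-04, -1.33515540e-03, -7.68564361e-04]), 'tau': array([ 4.53686253e-04, -4.33462107e+01,  1.02482602e+00, -2.49514961e+01,
        1.05527113e-02,  1.14184179e-02, -5.52853038e-06]), 'tool_pos': array([0.22486893, 0.60879053, 0.20946106]), 'orientation': array([-1.50168437e-04,  1.75939792e-01,  9.84400037e-01, -1.31705164e-03]), 'ft_force': array([-0.51607038, -0.29183634,  0.40220741]), 'torque': array([0.05066473, 0.01808925, 0.00733995]), 'gripper_force': 0.0, 'gripper_width': 0.08536848479578167}
[[-0.938  0.346 -0.001]
 [ 0.346  0.938 -0.003]
 [-0.    -0.003 -1.   ]]
scene 492.7357836613546 325.1419802670128 203.95134143177592 [1.3   0.179 0.89 ] [[-0.27, 0.96, 0.01], [0.69, 0.2, -0.7], [-0.68, -0.18, -0.71]]
top 405.7160578262442 322.1748204150955 200.5181573950975 [ 0.494 -0.008  1.064] [[0.01, -1.0, 0.01], [-1.0, -0.01, -0.05], [0.05, -0.01, -1.0]]
```

View pics/top0.png

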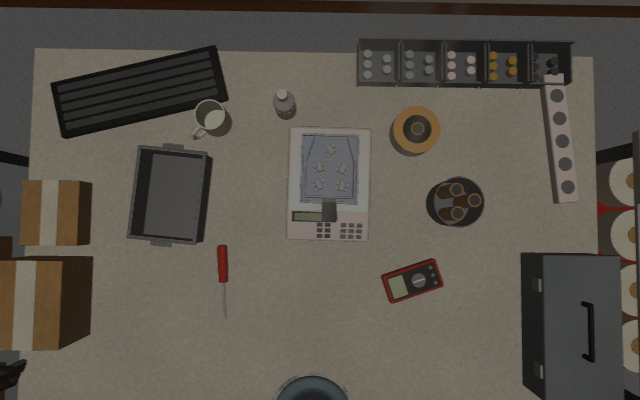

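View pics/scene0.png

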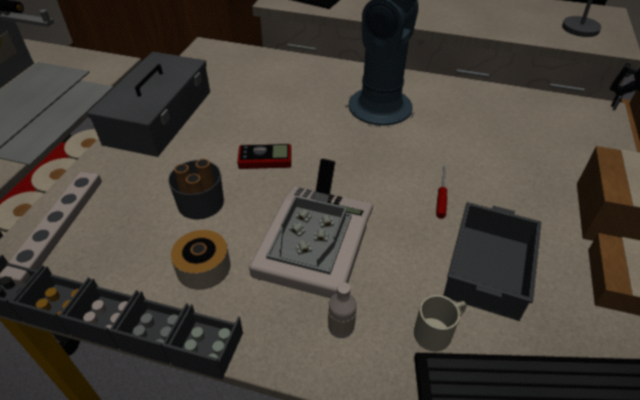

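```bash
cat > h.py <<'E'
import numpy as np,cv2
def ray(f,u,v,z):
    c=-f['R'].T@f['t']; d=f['R'].T@np.array([(u-f['cx'])/f['fx'],(v-f['cy'])/f['fy'],1.])
    return c+d*(z-c[2])/d[2]
def proj(f,X):
    p=f['R']@np.asarray(X)+f['t']; return f['fx']*p[0]/p[2]+f['cx'],f['fy']*p[1]/p[2]+f['cy']
E
python3 - <<'E'
from h import *
f=np.load('pics/top0.npz');f={k:f[k] for k in f}
im=f['color'];
for p in [(300,190),(296,135),(330,160),(328,205),(150,150),(170,190),(205,170),(320,260),(365,230)]: print(p,im[p[1],p[0]])
s=cv2.resize(im[110:255,280:380],None,fx=5.5,fy=4.1*1,interpolation=cv2.INTER_CUBIC)
a=cv2.resize(im[118:248,280:380],(460,598),interpolation=cv2.INTER_CUBIC)
b=cv2.resize(im[135:255,118:222],(340,392),interpolation=cv2.INTER_CUBIC)
c=np.zeros((600,800,3),np.uint8);c[:598,:460]=a;c[:392,460:800]=b
cv2.imwrite('pics/crop0.png',np.clip(c[:,:,::-1]*1.6,0,255).astype(np.uint8))
E
```

```text
(300, 190) [107 108 107]
(296, 135) [132 126 119]
(330, 160) [ 98  99 102]
(328, 205) [61 59 55]
(150, 150) [30 30 28]
(170, 190) [72 70 69]
(205, 170) [26 27 24]
(320, 260) [115 109  98]
(365, 230) [130 119 111]
```

View pics/crop0.png

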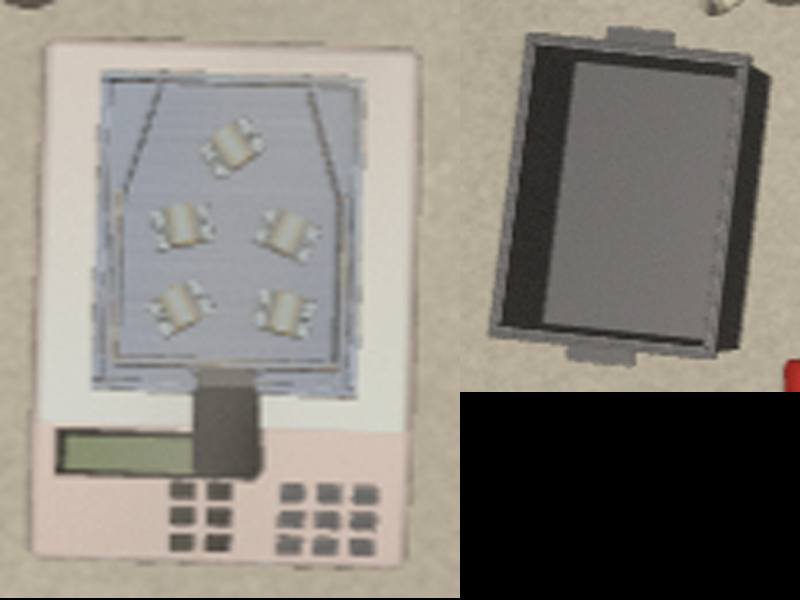

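```bash
python3 - <<'E'
from h import *
f=np.load('pics/top0.npz');f={k:f[k] for k in f}
A=lambda u,v,z: ray(f,280+(u+.5)/4.6-.5,118+(v+.5)/4.6-.5,z)[:2]
B=lambda u,v,z: ray(f,118+(u-460)/3.27,135+v/3.27,z)[:2]
P=np.array([A(*p,.072) for p in [(104,70),(364,80),(354,397),(93,387)]])
print('platform',P.round(4).tolist(),P.mean(0)); 
ex=(P[0]+P[1]-P[2]-P[3])/2; ey=(P[0]+P[3]-P[1]-P[2])/2
print(np.linalg.norm(ex),np.linalg.norm(ey),np.degrees([np.arctan2(ex[1],ex[0]),np.arctan2(-ey[0],ey[1])]))
T=np.array([B(*p,.08) for p in [(527,33),(750,55),(717,356),(490,335)]])
ex=(T[0]+T[1]-T[2]-T[3])/2; ey=(T[0]+T[3]-T[1]-T[2])/2
print('tub',T.round(3).tolist(),T.mean(0),np.linalg.norm(ex),np.linalg.norm(ey),np.degrees([np.arctan2(ex[1],ex[0]),np.arctan2(-ey[0],ey[1])]))
print('handle top',A(227,478,.181),'back wall ends',A(110,363,.1),A(338,372,.1),'mouth',A(162,80,.095),A(309,90,.095))
E
```

```text
platform [[0.7129, 0.0307], [0.7094, -0.1091], [0.5388, -0.1049], [0.5425, 0.0342]] [ 0.62590371 -0.03727957]
0.17058828241641696 0.13945898325687986 [-1.3120948  -1.48261841]
tub [[0.676, 0.428], [0.661, 0.262], [0.438, 0.281], [0.451, 0.447]] [0.55645564 0.35455621] 0.2245964752358857 0.1667231431383074 [-4.82395125 -4.81049007]
handle top [ 0.49484551 -0.03434971] back wall ends [0.55366355 0.02438944] [ 0.55038217 -0.09373581] mouth [ 0.7029771  -0.00071199] [ 0.69874045 -0.07790874]
```

Emit:
send_rows:
  increments:
    - [[-42,-42,-8],0]
    - [[-84,-84,-16],0]
    - [[-126,-126,-24],0]
    - [[-168,-168,-32],0]
    - [[-210,-210,-40],0]
  grip: 100

```text
time: 0.72
tool_pos: [0.3499, 0.3378, 0.2507]
orientation: [-0.0, 0.176, 0.984, -0.0]
ft_force: [1.0, 0.3, 0.0]
gripper_width: 0.0853
gripper_force: 0.0
```

Emit:
send_rows:
  increments:
    - [[-42,-42,-6],0]
    - [[-84,-84,-12],0]
    - [[-126,-126,-16],0]
    - [[-168,-168,-20],0]
    - [[-210,-210,-20],0]

```text
time: 1.35
tool_pos: [0.4741, 0.0685, 0.271]
orientation: [0.0, 0.176, 0.984, 0.0]
ft_force: [0.3, 0.7, -0.0]
gripper_width: 0.0856
gripper_force: 0.0
```

Emit:
send_rows:
  increments:
    - [[-38,-41,0],-0.165]
    - [[-76,-82,0],-0.33]
    - [[-76,-82,0],-0.33]
    - [[-76,-82,0],-0.33]

```text
time: 1.85
tool_pos: [0.5162, -0.0344, 0.2704]
orientation: [-0.0, 0.014, 1.0, -0.0]
ft_force: [-0.1, 0.1, -0.7]
gripper_width: 0.0854
gripper_force: 0.0
```

```bash
cat > st.py <<'E'
from workcell import robot
import numpy as np
from scipy.spatial.transform import Rotation as R
def st():
    o=robot.get_obs();q=o['orientation'];M=R.from_quat([*q[1:],q[0]]).as_matrix()
    print('t',round(o['time'],2),'p',(o['tool_pos']*1000).round(1),'yangle',np.degrees(np.arctan2(M[1,1],M[0,1])).round(2),'z',M[:,2].round(3),'F',o['ft_force'].round(1),'T',o['torque'].round(2),'w',round(o['gripper_width']*1000,1),'g',round(o['gripper_force'],1),'j',o['joints'].round(2))
    return o,M
if __name__=='__main__': st()
E
python3 - <<'E'
from st import *; from h import *
st()
f=robot.grab_frame('wrist');np.savez('pics/w1.npz',**f)
cv2.imwrite('pics/w1.png',np.clip(f['color'][:,:,::-1]*1.5,0,255).astype(np.uint8));print(f['fx'],f['cx'],f['cy'],(-f['R'].T@f['t']).round(3),f['R'].round(2).tolist())
E
```

```text
t 1.85 p [516.2 -34.4 270.4] yangle 88.44 z [-0.001 -0.    -1.   ] F [-0.1  0.1 -0.7] T [ 0.02 -0.01 -0.  ] w 85.4 g 0.0 j [-0.61  0.08  0.63  1.87 -0.05  1.22  1.58]
309.70691628693146 324.3415022718178 193.47585897822285 [ 0.449 -0.033  0.433] [[0.03, 1.0, -0.0], [0.96, -0.03, 0.27], [0.27, -0.01, -0.96]]
```

View pics/w1.png

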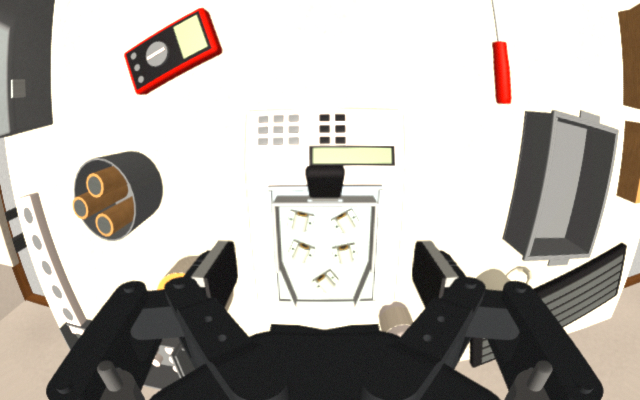

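```bash
python3 - <<'E'
from h import *
f=np.load('pics/w1.npz');f={k:f[k] for k in f}
c=-f['R'].T@f['t']
def fr(u,v,z):
    x,y=(u-f['cx'])/f['fx'],(v-f['cy'])/f['fy'];r=np.hypot(x,y)
    d=f['R'].T@np.array([np.sin(r)*x/r,np.sin(r)*y/r,np.cos(r)]);return (c+d*(z-c[2])/d[2]).round(4)
m=(f['color'].max(2)<60).astype(np.uint8);m[:150]=0;m[230:]=0
n,l,s,ce=cv2.connectedComponentsWithStats(m)
for i in range(1,n):
    if 270<ce[i][0]<380 and s[i][4]>200: 
        print(s[i],ce[i]); x,y,w,h,_=s[i]
        for z in (.184,.178): print(fr(x,y+3,z),fr(x+w-1,y+3,z))
# scoop walls rear/mouth corners at rim height .1
for p in [(272,201),(379,201),(280,301),(373,301)]: print(p,fr(*p,.1))
E
```

```text
[ 306  150   38   48 1150] [324.46956522 179.96869565]
[ 0.4847 -0.049   0.184 ] [ 0.4855 -0.0189  0.184 ]
[ 0.4855 -0.0494  0.178 ] [ 0.4864 -0.0186  0.178 ]
(272, 201) [ 0.5501 -0.0954  0.1   ]
(379, 201) [0.5533 0.0262 0.1   ]
(280, 301) [ 0.6871 -0.0975  0.1   ]
(373, 301) [0.6905 0.0241 0.1   ]
```

Emit:
send_rows:
  increments:
    - [[0,0,50],0]
    - [[0,0,100],0]
    - [[0,0,130],0]
    - [[0,0,142],0]
    - [[0,0,142],0]

```text
time: 2.52
tool_pos: [0.5162, -0.032, 0.1286]
orientation: [-0.001, 0.011, 1.0, 0.0]
ft_force: [0.4, -0.1, 0.4]
gripper_width: 0.0855
gripper_force: 0.0
```

Emit:
send_rows:
  increments:
    - [[0,0,0],0]
    - [[0,0,0],0]
    - [[0,0,0],0]
    - [[0,0,0],0]
    - [[0,0,0],0]
  grip: 0
  newtons: 120

```text
time: 3.15
tool_pos: [0.5172, -0.0331, 0.1297]
orientation: [0.001, 0.012, 1.0, 0.0]
ft_force: [-0.9, 0.0, 4.7]
gripper_width: 0.031
gripper_force: 118.3
```

```bash
python3 st.py
```

```text
t 3.15 p [517.2 -33.1 129.7] yangle 88.63 z [ 0.001  0.    -1.   ] F [-0.9  0.   4.7] T [-0.18  0.23 -0.02] w 31.0 g 118.3 j [-0.56  0.26  0.62  2.01 -0.19  0.92  1.7 ]
```

Emit:
send_rows:
  increments:
    - [[0,0,-3],0]
    - [[0,0,-8],0]
    - [[0,0,-14],0]
    - [[0,0,-20],0]
    - [[0,0,-20],0]

```text
time: 3.78
tool_pos: [0.517, -0.033, 0.1494]
orientation: [0.001, 0.012, 1.0, 0.0]
ft_force: [0.2, -0.8, -3.7]
gripper_width: 0.0307
gripper_force: 119.7
```

```bash
python3 - <<'E'
from st import *; from h import *
st()
f=robot.grab_frame('scene');cv2.imwrite('pics/s2.png',cv2.resize(np.clip(f['color'][140:320,230:410,::-1]*1.3,0,255).astype(np.uint8),(600,600),interpolation=cv2.INTER_CUBIC))
E
```

```text
t 3.77 p [517.  -33.  149.4] yangle 88.64 z [ 0.001  0.    -1.   ] F [ 0.2 -0.8 -3.7] T [ 0.03  0.18 -0.05] w 30.7 g 119.7 j [-0.57  0.23  0.63  2.   -0.16  0.96  1.68]
```

View pics/s2.png

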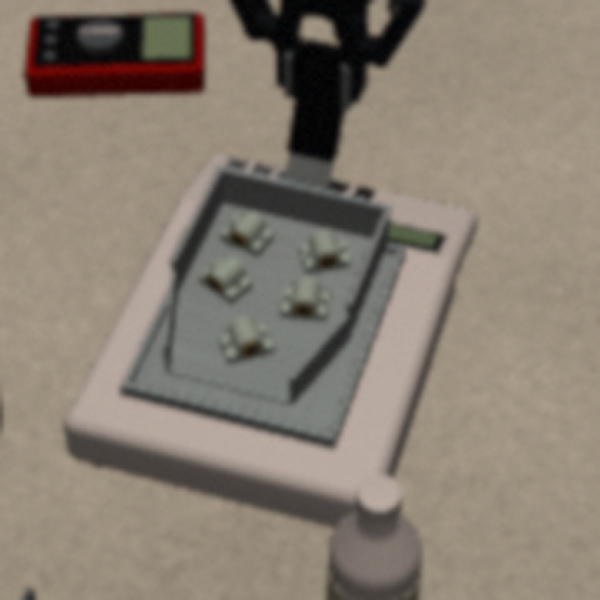

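```bash
cat >> h.py <<'E'
def scoop_pts(grip,yaw,tilt,pts):
    # scoop frame pts (mm) -> world for scoop pivoted mouth-down by tilt (deg) about grip
    c,s=np.cos(np.radians(tilt)),np.sin(np.radians(tilt)); cy,sy=np.cos(np.radians(yaw)),np.sin(np.radians(yaw))
    out=[]
    for p in pts:
        d=(np.array(p)-[-110,0,81])/1000
        d=np.array([d[0]*c+d[2]*s,d[1],-d[0]*s+d[2]*c])
        out.append(np.array(grip)+[cy*d[0]-sy*d[1],sy*d[0]+cy*d[1],d[2]])
    return out
E
python3 - <<'E'
from h import *
f=np.load('pics/scene0.npz');f={k:f[k] for k in f}
for t in (-5,0,5,10,15):
    P=scoop_pts((.517,-.034,.1675),-1.4,t,[(75,-42,2.5),(75,42,2.5),(-75,-60,34),(-75,60,34)])
    print(t,[(np.array(proj(f,p))-[230,140])*3.333//1 for p in P])
E
```

```text
-5 [array([158., 358.]), array([288., 391.]), array([213., 166.]), array([385., 205.])]
0 [array([163., 367.]), array([291., 400.]), array([215., 166.]), array([387., 205.])]
5 [array([168., 374.]), array([295., 406.]), array([217., 165.]), array([388., 203.])]
10 [array([175., 379.]), array([299., 410.]), array([219., 163.]), array([390., 201.])]
15 [array([181., 381.]), array([304., 412.]), array([222., 161.]), array([391., 199.])]
```

Emit:
send_rows:
  increments:
    - [[0,0,-12],0]
    - [[0,0,-40],0]
    - [[0,0,-75],0]
    - [[0,0,-110],0]
    - [[0,0,-131],0]

```text
time: 4.45
tool_pos: [0.5176, -0.0334, 0.2827]
orientation: [0.002, 0.012, 1.0, 0.0]
ft_force: [0.2, 0.3, -4.0]
gripper_width: 0.0311
gripper_force: 119.9
```

Emit:
send_rows:
  increments:
    - [[2,12,0],0.01]
    - [[5,32,0],0.02]
    - [[9,60,0],0.03]
    - [[14,92,0],0.045]
    - [[20,127,0],0.06]

```text
time: 5.08
tool_pos: [0.4995, 0.0948, 0.2805]
orientation: [0.0, 0.043, 0.999, 0.0]
ft_force: [0.1, 0.1, -3.6]
gripper_width: 0.031
gripper_force: 119.6
```

Emit:
send_rows:
  increments:
    - [[0,36,0],0]
    - [[4,72,0],0]
    - [[8,108,0],0]
    - [[14,144,0],0]
    - [[20,180,0],0]

```text
time: 5.7
tool_pos: [0.4946, 0.2765, 0.2804]
orientation: [0.0, 0.042, 0.999, 0.0]
ft_force: [0.6, -0.3, -3.0]
gripper_width: 0.0311
gripper_force: 119.6
```

Emit:
send_rows:
  increments:
    - [[2,30,0],0]
    - [[5,55,0],0]
    - [[7,75,0],0]
    - [[7,85,0],0]
    - [[7,85,0],0]

```text
time: 6.32
tool_pos: [0.4949, 0.361, 0.2797]
orientation: [-0.0, 0.042, 0.999, -0.0]
ft_force: [0.9, -0.1, -2.9]
gripper_width: 0.0306
gripper_force: 119.6
```

```bash
python3 - <<'E'
from st import *; from h import *
o,M=st()
f=robot.grab_frame('scene');np.savez('pics/s3.npz',**f);cv2.imwrite('pics/s3.png',np.clip(f['color'][60:340,320:620,::-1]*1.3,0,255).astype(np.uint8).repeat(2,0).repeat(2,1))
g=o['tool_pos']-.019*M[:,2]
for t in (-5,0,5,10,15):
    P=scoop_pts(g,-4.8,t,[(75,-42,2.5),(75,42,2.5),(-75,-60,34),(-75,60,34)])
    print(t,[((np.array(proj(f,p))-[320,60])*2).round() for p in P])
E
```

```text
t 6.33 p [494.9 361.  279.7] yangle 85.22 z [-0.    -0.001 -1.   ] F [ 0.9 -0.1 -2.9] T [-0.    0.28 -0.04] w 30.6 g 119.6 j [-1.    0.27  0.36  1.63 -0.1   1.27  0.87]
-5 [array([331., 354.]), array([430., 381.]), array([338., 225.]), array([468., 256.])]
0 [array([327., 361.]), array([425., 388.]), array([338., 225.]), array([467., 256.])]
5 [array([324., 366.]), array([420., 393.]), array([337., 224.]), array([466., 255.])]
10 [array([321., 370.]), array([415., 396.]), array([337., 223.]), array([465., 254.])]
15 [array([319., 372.]), array([412., 397.]), array([337., 222.]), array([465., 252.])]
```

View pics/s3.png

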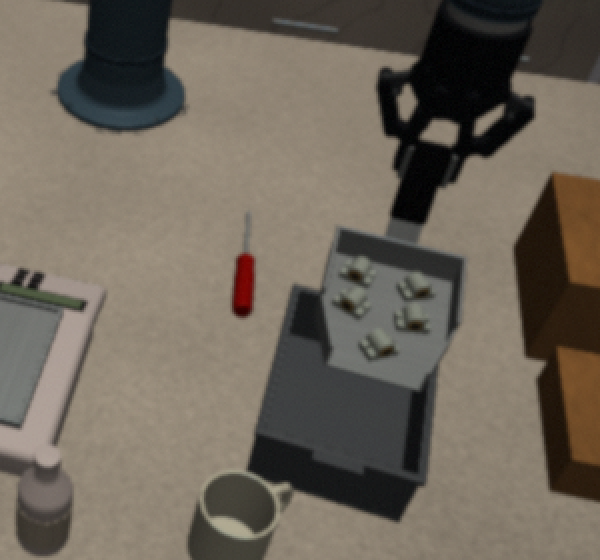

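Emit:
send_rows:
  increments:
    - [[8,0,6],0]
    - [[20,0,18],0]
    - [[27,0,25],0]
    - [[27,0,25],0]

```text
time: 6.88
tool_pos: [0.466, 0.3629, 0.2535]
orientation: [-0.001, 0.041, 0.999, -0.001]
ft_force: [-0.5, -0.4, -2.6]
gripper_width: 0.031
gripper_force: 119.4
```

Emit:
send_rows:
  increments:
    - [[0,0,0],0]
    - [[0,0,0],0]
    - [[0,0,0],0]
  newtons: 50

```text
time: 7.25
tool_pos: [0.4685, 0.363, 0.2553]
orientation: [0.0, 0.042, 0.999, 0.0]
ft_force: [0.7, 0.3, -3.7]
gripper_width: 0.0311
gripper_force: 119.6
```

```bash
cat > tilt.py <<'E'
from st import *; from h import *
import sys
# tilt seen by wrist/scene: print predicted vs save crop
o,M=st(); f=robot.grab_frame('scene'); n=sys.argv[1]
np.savez(f'pics/{n}.npz',**f);cv2.imwrite(f'pics/{n}.png',np.clip(f['color'][60:340,320:620,::-1]*1.3,0,255).astype(np.uint8).repeat(2,0).repeat(2,1))
E
python3 - <<'E'
from st import *; from h import *
o,M=st(); f=robot.grab_frame('scene'); g0=np.load('pics/s3.npz')['color']
np.savez('pics/s4.npz',**f)
g=o['tool_pos']-.019*M[:,2]
m=cv2.inRange(f['color'],(70,70,70),(130,130,140))
# tilt by comparing mouth-edge: count bright scoop floor below predicted line; print predicted mouth mid & gray profile
for t in range(0,60,10):
    a,b=scoop_pts(g,-4.8,t,[(75,-42,2.5),(75,42,2.5)]);print(t,np.round(proj(f,a)),np.round(proj(f,b)))
E
```

```text
t 7.25 p [468.5 363.  255.3] yangle 85.17 z [ 0.001  0.    -1.   ] F [ 0.7  0.3 -3.7] T [0.05 0.19 0.01] w 31.1 g 119.6 j [-1.02  0.24  0.35  1.71 -0.09  1.21  0.83]
0 [482. 239.] [529. 252.]
10 [480. 243.] [525. 256.]
20 [478. 244.] [521. 256.]
30 [477. 242.] [519. 254.]
40 [477. 238.] [518. 249.]
50 [478. 231.] [517. 242.]
```

Emit:
send_rows:
  increments:
    - [[0,0,0],0]
    - [[0,0,0],0]
  grip: 0
  newtons: 60

```text
time: 7.55
tool_pos: [0.468, 0.363, 0.2549]
orientation: [0.0, 0.042, 0.999, -0.0]
ft_force: [0.1, -0.6, -2.6]
gripper_width: 0.0305
gripper_force: 119.5
```

Emit:
send_rows:
  increments:
    - [[0,0,0],0]
    - [[0,0,0],0]
  grip: 0
  newtons: 40

```text
time: 7.8
tool_pos: [0.4679, 0.3631, 0.2548]
orientation: [-0.0, 0.042, 0.999, -0.0]
ft_force: [0.2, -0.2, -3.5]
gripper_width: 0.0312
gripper_force: 119.6
```

```bash
python3 - <<'E'
from st import *; from h import *
st(); a=np.load('pics/s4.npz')['color'].astype(int); f=robot.grab_frame('scene'); np.savez('pics/s5.npz',**f)
d=np.abs(f['color']-a).max(2)[150:300,440:560]; print((d>25).sum(), np.argwhere(d>25).mean(0)+[150,440])
E
```

```text
t 7.8 p [467.9 363.1 254.8] yangle 85.21 z [-0. -0. -1.] F [ 0.2 -0.2 -3.5] T [0.06 0.3  0.03] w 31.2 g 119.6 j [-1.03  0.24  0.35  1.71 -0.09  1.21  0.83]
0 [nan nan]<stdin>:3: RuntimeWarning: Mean of empty slice.
  ret = um.true_divide(
```

Emit:
send_rows:
  increments:
    - [[0,0,0],0]
    - [[0,0,0],0]
  grip: 10
  newtons: 60

```text
time: 8.1
tool_pos: [0.4679, 0.363, 0.2549]
orientation: [-0.0, 0.042, 0.999, -0.0]
ft_force: [-0.1, -0.3, -3.4]
gripper_width: 0.0309
gripper_force: 119.5
```

Emit:
send_rows:
  increments:
    - [[0,0,0],0]
    - [[0,0,0],0]
  grip: 37
  newtons: 60

```text
time: 8.35
tool_pos: [0.468, 0.363, 0.2549]
orientation: [-0.0, 0.042, 0.999, 0.0]
ft_force: [0.5, -0.3, -2.4]
gripper_width: 0.0318
gripper_force: 83.2
```

Emit:
send_rows:
  increments:
    - [[0,0,0],0]
    - [[0,0,0],0]
  grip: 38
  newtons: 60

```text
time: 8.6
tool_pos: [0.468, 0.363, 0.2548]
orientation: [-0.0, 0.042, 0.999, -0.0]
ft_force: [0.3, -0.1, -3.4]
gripper_width: 0.0326
gripper_force: 53.8
```

Emit:
send_rows:
  increments:
    - [[0,0,0],0]
    - [[0,0,0],0]
  grip: 38.5
  newtons: 60

```text
time: 8.85
tool_pos: [0.4679, 0.363, 0.2548]
orientation: [-0.0, 0.042, 0.999, -0.0]
ft_force: [-0.4, -0.1, -2.2]
gripper_width: 0.0332
gripper_force: 39.0
```

```bash
cat > df.py <<'E'
from st import *; from h import *
import sys
o,M=st(); a=np.load('pics/s4.npz')['color'].astype(int); f=robot.grab_frame('scene'); np.savez('pics/%s.npz'%sys.argv[1],**f)
d=np.abs(f['color']-a).max(2)[150:300,440:560]; print('changed px',(d>25).sum())
E
python3 df.py s6
```

```text
t 8.85 p [467.9 363.  254.8] yangle 85.2 z [-0. -0. -1.] F [-0.4 -0.1 -2.2] T [-0.01  0.23  0.01] w 33.2 g 39.0 j [-1.03  0.24  0.35  1.71 -0.09  1.21  0.83]
changed px 0
```

Emit:
send_rows:
  increments:
    - [[0,0,0],0]
    - [[0,0,0],0]
  grip: 38.8

```text
time: 9.15
tool_pos: [0.4679, 0.3631, 0.2549]
orientation: [-0.0, 0.042, 0.999, 0.0]
ft_force: [-0.5, -0.2, -3.6]
gripper_width: 0.0331
gripper_force: 30.1
```

Emit:
send_rows:
  increments:
    - [[0,0,0],0]
    - [[0,0,0],0]
  grip: 39.0

```text
time: 9.4
tool_pos: [0.468, 0.363, 0.2548]
orientation: [-0.0, 0.042, 0.999, -0.0]
ft_force: [0.3, -0.1, -2.4]
gripper_width: 0.0332
gripper_force: 24.2
```

```bash
python3 df.py s7
```

```text
t 9.4 p [468.  363.  254.8] yangle 85.2 z [-0. -0. -1.] F [ 0.3 -0.1 -2.4] T [0.01 0.27 0.01] w 33.2 g 24.2 j [-1.03  0.24  0.35  1.71 -0.09  1.21  0.83]
changed px 0
```

Emit:
send_rows:
  increments:
    - [[0,0,0],0]
    - [[0,0,0],0]
  grip: 39.2

```text
time: 9.7
tool_pos: [0.4679, 0.363, 0.2549]
orientation: [-0.0, 0.042, 0.999, -0.0]
ft_force: [-0.7, -0.2, -2.6]
gripper_width: 0.0333
gripper_force: 20.0
```

Emit:
send_rows:
  increments:
    - [[0,0,0],0]
    - [[0,0,0],0]
  grip: 39.3

```text
time: 9.95
tool_pos: [0.4679, 0.3631, 0.2548]
orientation: [0.0, 0.042, 0.999, -0.0]
ft_force: [0.4, 0.4, -3.0]
gripper_width: 0.0334
gripper_force: 17.3
```

```bash
python3 df.py s8
```

```text
t 9.95 p [467.9 363.1 254.8] yangle 85.21 z [ 0. -0. -1.] F [ 0.4  0.4 -3. ] T [0.03 0.12 0.01] w 33.4 g 17.3 j [-1.03  0.24  0.35  1.71 -0.09  1.21  0.83]
changed px 2163
```

```bash
python3 - <<'E'
from h import *
c=np.load('pics/s8.npz')['color'][120:340,400:600,::-1]
cv2.imwrite('pics/s8.png',cv2.resize(np.clip(c*1.6,0,255).astype(np.uint8),None,fx=2.7,fy=2.7,interpolation=cv2.INTER_CUBIC))
E
```

```text
(no output)
```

View pics/s8.png

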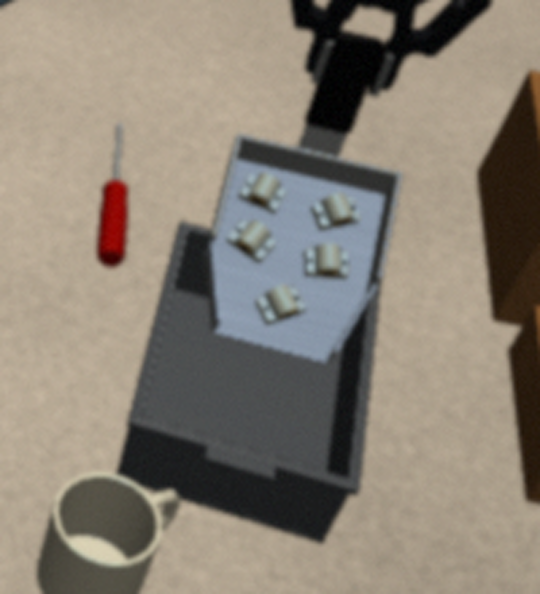

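Emit:
send_rows:
  increments:
    - [[0,0,0],0]
    - [[0,0,0],0]
    - [[0,0,0],0]
  grip: 39.4

```text
time: 10.38
tool_pos: [0.468, 0.3631, 0.2549]
orientation: [0.0, 0.042, 0.999, 0.0]
ft_force: [-0.1, -0.9, -3.4]
gripper_width: 0.0338
gripper_force: 13.9
```

Emit:
send_rows:
  increments:
    - [[0,0,0],0]
    - [[0,0,0],0]
    - [[0,0,0],0]
  grip: 39.5

```text
time: 10.75
tool_pos: [0.4678, 0.3631, 0.2548]
orientation: [-0.0, 0.042, 0.999, -0.0]
ft_force: [0.1, 0.1, -2.6]
gripper_width: 0.0339
gripper_force: 11.1
```

```bash
python3 df.py s9
```

```text
t 10.75 p [467.8 363.1 254.8] yangle 85.21 z [-0. -0. -1.] F [ 0.1  0.1 -2.6] T [ 0.04  0.16 -0.05] w 33.9 g 11.1 j [-1.03  0.24  0.35  1.71 -0.09  1.21  0.83]
changed px 2317
```

Emit:
send_rows:
  increments:
    - [[0,0,0],0]
    - [[0,0,0],0]
    - [[0,0,0],0]
  grip: 39.6

```text
time: 11.18
tool_pos: [0.468, 0.3631, 0.2549]
orientation: [0.0, 0.042, 0.999, 0.0]
ft_force: [-0.2, 0.1, -2.7]
gripper_width: 0.0338
gripper_force: 7.7
```

```bash
cat > top.py <<'E'
from st import *; from h import *
import sys
o,M=st(); f=robot.grab_frame('top'); np.savez('pics/%s.npz'%sys.argv[1],**f)
g=o['tool_pos']-.019*M[:,2]; yaw=np.degrees(np.arctan2(M[1,1],M[0,1]))-90
for t in range(0,61,10):
    a,b=scoop_pts(g,yaw,t,[(75,0,2.5),(30,0,2.5)]);print(t,np.round(proj(f,a)),np.round(proj(f,b)),end=';')
im=f['color'].astype(int); u=int(proj(f,a)[0])
print('\ncol',u,[(v,im[v,u-12:u+13:6].sum(1).tolist(),int(im[v,u,2]-im[v,u,0])) for v in range(145,230,3)])
E
python3 top.py t10; python3 df.py s10
```

```text
t 11.18 p [468.  363.1 254.9] yangle 85.2 z [ 0.  0. -1.] F [-0.2  0.1 -2.7] T [-0.05  0.08  0.02] w 33.8 g 7.7 j [-1.03  0.24  0.35  1.71 -0.09  1.21  0.83]
0 [152. 146.] [150. 167.];10 [157. 156.] [153. 175.];20 [161. 167.] [156. 185.];30 [163. 180.] [157. 196.];40 [165. 193.] [158. 207.];50 [165. 207.] [158. 218.];60 [165. 221.] [157. 230.];
col 164 [(145, [313, 316, 203, 200, 203], -3), (148, [210, 190, 198, 182, 207], -4), (151, [90, 85, 86, 166, 220], -3), (154, [93, 165, 91, 89, 94], -2), (157, [124, 205, 204, 202, 209], -4), (160, [136, 204, 203, 208, 202], -2), (163, [165, 202, 203, 208, 204], -3), (166, [180, 203, 207, 209, 208], -4), (169, [204, 201, 208, 206, 204], -3), (172, [200, 206, 207, 207, 208], -4), (175, [202, 206, 204, 206, 212], -2), (178, [205, 206, 206, 212, 211], -3), (181, [207, 203, 207, 212, 210], -4), (184, [206, 209, 208, 205, 209], -3), (187, [201, 206, 236, 209, 211], -9), (190, [206, 207, 260, 233, 211], -11), (193, [207, 209, 250, 261, 211], -20), (196, [232, 218, 214, 211, 212], -7), (199, [231, 240, 235, 236, 239], -6), (202, [194, 240, 242, 232, 239], -7), (205, [204, 237, 240, 259, 227], -6), (208, [291, 236, 244, 269, 230], -9), (211, [242, 237, 234, 158, 249], -7), (214, [239, 245, 240, 243, 215], -6), (217, [236, 239, 239, 238, 231], -6), (220, [234, 233, 259, 222, 156], -11), (223, [236, 236, 266, 207, 116], -11), (226, [241, 285, 218, 240, 113], -28), (229, [245, 237, 246, 184, 114], -16)]
t 11.22 p [467.9 363.1 254.9] yangle 85.2 z [-0.  0. -1.] F [-0.6 -0.3 -2.1] T [ 0.03  0.14 -0.05] w 33.6 g 7.7 j [-1.03  0.24  0.35  1.71 -0.09  1.21  0.83]
changed px 2610
```

Emit:
send_rows:
  increments:
    - [[0,0,-10],0]
    - [[0,0,0],0]
    - [[0,0,-10],0]
    - [[0,0,0],0]
    - [[0,0,0],0]
  grip: 39.6

```text
time: 11.9
tool_pos: [0.4672, 0.3625, 0.2536]
orientation: [-0.001, 0.042, 0.999, -0.001]
ft_force: [0.5, 0.1, -2.0]
gripper_width: 0.0337
gripper_force: 7.7
```

```bash
python3 top.py t11|head -2; python3 - <<'E'
from h import *
a=np.load('pics/t11.npz')['color'][130:250,115:225,::-1]
cv2.imwrite('pics/t11.png',cv2.resize(np.clip(a*1.6,0,255).astype(np.uint8),None,fx=5,fy=4.9,interpolation=cv2.INTER_CUBIC))
E
```

```text
t 11.9 p [467.2 362.5 253.6] yangle 85.2 z [-0.002 -0.002 -1.   ] F [ 0.5  0.1 -2. ] T [ 0.03 -0.05 -0.02] w 33.7 g 7.7 j [-1.03  0.24  0.35  1.71 -0.09  1.21  0.83]
0 [153. 147.] [150. 167.];10 [157. 156.] [154. 176.];20 [161. 168.] [156. 185.];30 [164. 180.] [158. 196.];40 [165. 193.] [159. 207.];50 [166. 207.] [159. 219.];60 [165. 221.] [158. 231.];
```

View pics/t11.png

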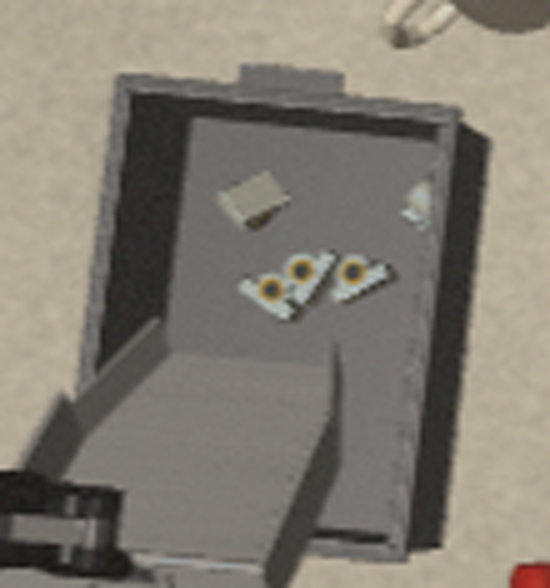

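Emit:
send_rows:
  increments:
    - [[0,0,0],0]
    - [[0,0,-12],0]
    - [[0,0,-40],0]
    - [[0,0,-75],0]
    - [[0,0,-100],0]
  grip: 38

```text
time: 12.58
tool_pos: [0.4687, 0.3634, 0.358]
orientation: [0.001, 0.042, 0.999, 0.001]
ft_force: [0.0, -1.5, -2.1]
gripper_width: 0.0332
gripper_force: 39.0
```

Emit:
send_rows:
  increments:
    - [[-12,-23,0],0]
    - [[-33,-63,0],0]
    - [[-55,-105,0],0]
    - [[-77,-147,0],0]
    - [[-99,-189,0],0]

```text
time: 13.2
tool_pos: [0.5516, 0.165, 0.3563]
orientation: [0.001, 0.042, 0.999, 0.001]
ft_force: [0.5, 0.3, -1.2]
gripper_width: 0.033
gripper_force: 39.0
```

Emit:
send_rows:
  increments:
    - [[-22,-42,0],0]
    - [[-50,-95,0],0]
    - [[-76,-145,0],-0.03]
    - [[-94,-180,0],-0.06]
    - [[-102,-195,0],-0.06]

```text
time: 13.82
tool_pos: [0.6365, -0.0402, 0.3561]
orientation: [0.001, 0.015, 1.0, -0.001]
ft_force: [0.1, 0.9, -1.5]
gripper_width: 0.0332
gripper_force: 39.0
```

```bash
python3 - <<'E'
from st import *; from h import *
o,M=st(); f=robot.grab_frame('top'); np.savez('pics/t12.npz',**f)
g=o['tool_pos']-.019*M[:,2]; yaw=np.degrees(np.arctan2(M[1,1],M[0,1]))-90
for t in range(35,61,5): print(t,[np.round(proj(f,p),1).tolist() for p in scoop_pts(g,yaw,t,[(75,42,2.5),(75,-42,2.5)])])
c=f['color'][100:260,265:395,::-1]
cv2.imwrite('pics/t12.png',cv2.resize(np.clip(c*1.6,0,255).astype(np.uint8),None,fx=3.75,fy=3.75,interpolation=cv2.INTER_CUBIC))
E
```

```text
t 13.82 p [636.5 -40.2 356.1] yangle 88.34 z [ 0.001 -0.001 -1.   ] F [ 0.1  0.9 -1.5] T [-0.01  0.01 -0.06] w 33.2 g 39.0 j [-0.49  0.31  0.63  1.46 -0.18  1.43  1.68]
35 [[315.1, 105.1], [354.1, 106.8]]
40 [[314.8, 113.2], [353.5, 114.9]]
45 [[314.5, 121.3], [352.9, 122.9]]
50 [[314.2, 129.4], [352.4, 131.0]]
55 [[313.9, 137.4], [352.0, 139.1]]
60 [[313.6, 145.5], [351.6, 147.1]]
```

View pics/t12.png

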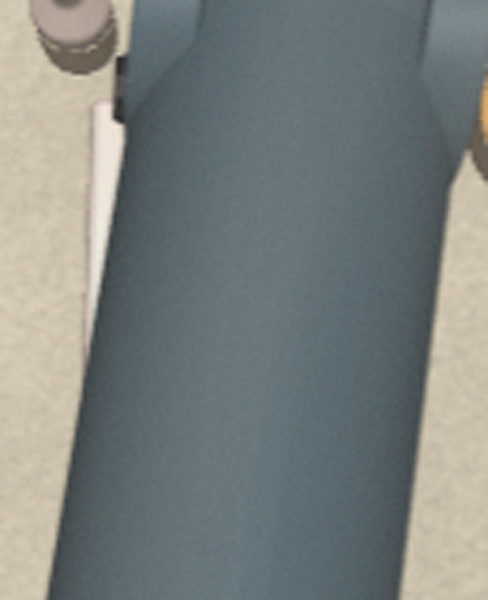

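Emit:
send_rows:
  increments:
    - [[8,2,15],-0.005]
    - [[20,4,45],-0.005]
    - [[20,4,78],-0.005]
    - [[20,4,97],-0.005]
    - [[20,4,103],-0.005]

```text
time: 14.5
tool_pos: [0.6156, -0.0301, 0.2508]
orientation: [-0.001, 0.008, 1.0, 0.0]
ft_force: [-0.7, -0.1, -2.1]
gripper_width: 0.0333
gripper_force: 39.0
```

Emit:
send_rows:
  increments:
    - [[0,0,0],0]
    - [[0,0,0],0]
  grip: 39.5

```text
time: 14.75
tool_pos: [0.6174, -0.0321, 0.2534]
orientation: [0.001, 0.009, 1.0, 0.0]
ft_force: [-0.2, 0.4, -2.1]
gripper_width: 0.0335
gripper_force: 11.4
```

```bash
python3 - <<'E'
from st import *; from h import *
o,M=st(); f=robot.grab_frame('scene'); np.savez('pics/s13.npz',**f)
b=np.load('pics/scene0.npz')['color'].astype(int)
g=o['tool_pos']-.019*M[:,2]; yaw=np.degrees(np.arctan2(M[1,1],M[0,1]))-90
for t in range(35,61,5): print(t,[np.round(proj(f,p),1).tolist() for p in scoop_pts(g,yaw,t,[(75,42,2.5),(75,-42,2.5),(-75,60,34),(-75,-60,34)])])
im=f['color'].astype(int).sum(2)
for u in (285,295,305): print(u,[(v,int(im[v,u])) for v in range(205,275,3)])
E
```

```text
t 14.75 p [617.4 -32.1 253.4] yangle 88.92 z [ 0.003  0.    -1.   ] F [-0.2  0.4 -2.1] T [-0.02 -0.02 -0.  ] w 33.5 g 11.4 j [-0.5   0.32  0.61  1.66 -0.19  1.22  1.7 ]
35 [[316.5, 264.9], [277.0, 255.0], [341.3, 191.6], [283.9, 179.2]]
40 [[318.8, 261.7], [279.9, 252.1], [341.9, 189.9], [284.8, 177.5]]
45 [[321.1, 258.0], [282.8, 248.6], [342.6, 188.0], [285.6, 175.7]]
50 [[323.4, 253.8], [285.6, 244.5], [343.3, 186.0], [286.4, 173.7]]
55 [[325.7, 249.1], [288.4, 240.0], [344.0, 183.9], [287.2, 171.7]]
60 [[328.0, 244.0], [291.2, 235.1], [344.7, 181.6], [288.0, 169.5]]
285 [(205, 119), (208, 152), (211, 192), (214, 226), (217, 231), (220, 238), (223, 231), (226, 230), (229, 217), (232, 207), (235, 205), (238, 201), (241, 184), (244, 193), (247, 284), (250, 291), (253, 296), (256, 295), (259, 269), (262, 168), (265, 397), (268, 400), (271, 399), (274, 374)]
295 [(205, 250), (208, 242), (211, 244), (214, 239), (217, 246), (220, 250), (223, 252), (226, 250), (229, 249), (232, 250), (235, 248), (238, 250), (241, 252), (244, 247), (247, 266), (250, 292), (253, 292), (256, 294), (259, 296), (262, 253), (265, 212), (268, 396), (271, 394), (274, 400)]
305 [(205, 246), (208, 249), (211, 249), (214, 246), (217, 247), (220, 249), (223, 255), (226, 250), (229, 249), (232, 249), (235, 249), (238, 249), (241, 251), (244, 246), (247, 246), (250, 270), (253, 289), (256, 291), (259, 287), (262, 297), (265, 223), (268, 275), (271, 400), (274, 398)]
```

Emit:
send_rows:
  increments:
    - [[0,-4,7],0]
    - [[0,-4,13],0]
    - [[12,-4,19],0]
    - [[25,-4,26],0]
    - [[25,-4,26],0]
  grip: 39.6

```text
time: 15.42
tool_pos: [0.5893, -0.0357, 0.2258]
orientation: [-0.001, 0.01, 1.0, 0.0]
ft_force: [-1.9, -0.5, 2.2]
gripper_width: 0.0339
gripper_force: 7.7
```

```bash
cat > sc.py <<'E'
from st import *; from h import *
import sys
o,M=st(); f=robot.grab_frame('scene'); np.savez('pics/%s.npz'%sys.argv[1],**f)
g=o['tool_pos']-.019*M[:,2]; yaw=np.degrees(np.arctan2(M[1,1],M[0,1]))-90
im=f['color'].astype(int).sum(2)
for t in eval(sys.argv[2]):
    a,b=[np.array(proj(f,p)) for p in scoop_pts(g,yaw,t,[(75,42,2.5),(75,-42,2.5)])]
    k=(a[1]-b[1])/(a[0]-b[0]); print(t,[round(b[1]+k*(u-b[0]),1) for u in (295,305)])
for u in (295,305): print(u,[(v,int(im[v,u])) for v in range(235,275,2)])
E
python3 sc.py s14 "(30,35,40,45)"
```

```text
t 15.43 p [589.3 -35.7 225.8] yangle 88.9 z [-0.002  0.001 -1.   ] F [-1.9 -0.5  2.2] T [-0.06  0.5   0.01] w 33.9 g 7.7 j [-0.51  0.29  0.61  1.75 -0.18  1.16  1.7 ]
30 [np.float64(259.3), np.float64(261.8)]
35 [np.float64(256.4), np.float64(258.9)]
40 [np.float64(252.9), np.float64(255.4)]
45 [np.float64(248.9), np.float64(251.3)]
295 [(235, 259), (237, 252), (239, 260), (241, 264), (243, 262), (245, 259), (247, 257), (249, 271), (251, 287), (253, 290), (255, 291), (257, 298), (259, 294), (261, 280), (263, 199), (265, 199), (267, 379), (269, 396), (271, 397), (273, 400)]
305 [(235, 258), (237, 261), (239, 257), (241, 256), (243, 258), (245, 261), (247, 259), (249, 257), (251, 269), (253, 288), (255, 282), (257, 285), (259, 288), (261, 289), (263, 282), (265, 229), (267, 160), (269, 349), (271, 399), (273, 400)]
```

```bash
python3 - <<'E'
from st import *; from h import *
o,M=st()
f=np.load('pics/s14.npz');f={k:f[k] for k in f}
for z in (.066,.069):
    p=ray(f,300,250.4,z); g=o['tool_pos']-.019*M[:,2]; d=(p-g)*1000; print(p.round(4),d.round(1),np.hypot(d[0],d[2]).round(1),'nominal',np.hypot(185,78.5).round(1))
# edge at start image: same measurement level scoop
c=f['color'][110:290,220:400,::-1]
cv2.imwrite('pics/s14.png',cv2.resize(np.clip(c*1.6,0,255).astype(np.uint8),(600,600),interpolation=cv2.INTER_CUBIC))
E
```

```text
t 15.47 p [590.1 -35.6 226.1] yangle 88.92 z [-0.001  0.001 -1.   ] F [-1.9  0.4  0.9] T [-0.04  0.47 -0.03] w 33.8 g 7.7 j [-0.51  0.29  0.61  1.75 -0.18  1.16  1.7 ]
[ 0.6711 -0.0448  0.066 ] [  80.9   -9.3 -179.1] 196.6 nominal 201.0
[ 0.6734 -0.044   0.069 ] [  83.2   -8.4 -176.1] 194.8 nominal 201.0
```

View pics/s14.png

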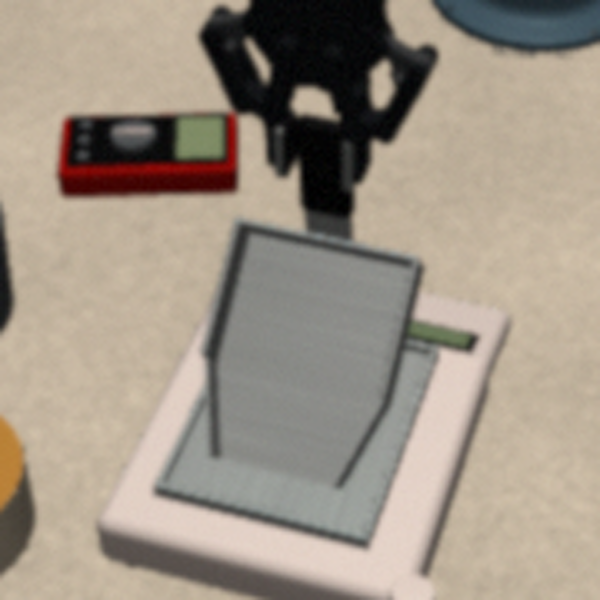

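Emit:
send_rows:
  increments:
    - [[10,0,8],0]
    - [[20,0,17],0]
    - [[31,0,29],0]
    - [[42,0,41],0]
    - [[42,0,41],0]

```text
time: 16.1
tool_pos: [0.5477, -0.0345, 0.1836]
orientation: [-0.001, 0.009, 1.0, 0.0]
ft_force: [-0.4, 0.4, 0.3]
gripper_width: 0.0337
gripper_force: 0.0
```

```bash
python3 sc.py s15 "(10,15,20,25)"
```

```text
t 16.1 p [547.7 -34.5 183.6] yangle 88.93 z [-0.002  0.    -1.   ] F [-0.4  0.4  0.3] T [ 0.   -0.01  0.01] w 33.7 g 0.0 j [-0.54  0.25  0.6   1.89 -0.16  1.05  1.68]
10 [np.float64(259.1), np.float64(261.6)]
15 [np.float64(259.2), np.float64(261.7)]
20 [np.float64(258.5), np.float64(261.0)]
25 [np.float64(257.1), np.float64(259.6)]
295 [(235, 281), (237, 286), (239, 281), (241, 279), (243, 258), (245, 281), (247, 292), (249, 288), (251, 285), (253, 287), (255, 291), (257, 292), (259, 294), (261, 280), (263, 190), (265, 213), (267, 380), (269, 393), (271, 394), (273, 397)]
305 [(235, 279), (237, 276), (239, 283), (241, 277), (243, 275), (245, 260), (247, 274), (249, 290), (251, 287), (253, 285), (255, 286), (257, 285), (259, 287), (261, 289), (263, 285), (265, 222), (267, 164), (269, 364), (271, 394), (273, 394)]
```

```bash
python3 - <<'E'
from h import *
f=np.load('pics/s15.npz');f={k:f[k] for k in f}
def seg(n):
    im=cv2.cvtColor(np.load(n)['color'],cv2.COLOR_RGB2GRAY)[140:290,220:380]
    L=cv2.createLineSegmentDetector().detect(cv2.convertScaleAbs(im,alpha=1.6))[0][:,0]+[220,140,220,140]
    L=[l for l in L if np.hypot(l[0]-l[2],l[1]-l[3])>11]
    return sorted(L,key=lambda l:-np.hypot(l[0]-l[2],l[1]-l[3]))
for l in seg('pics/s15.npz')[:40]: print(l.round().astype(int),'z.069',ray(f,l[0],l[1],.069)[:2].round(3),ray(f,l[2],l[3],.069)[:2].round(3))
E
```

```text
[249 267 336 289] z.069 [ 0.745 -0.132] [0.748 0.056]
[344 281 370 203] z.069 [0.725 0.066] [0.492 0.071]
[374 205 349 281] z.069 [0.498 0.08 ] [0.721 0.075]
[265 257 299 186] z.069 [ 0.71  -0.109] [ 0.484 -0.108]
[285 198 251 263] z.069 [ 0.534 -0.126] [ 0.735 -0.131]
[328 274 266 258] z.069 [0.717 0.031] [ 0.714 -0.106]
[269 255 328 270] z.069 [ 0.704 -0.102] [0.707 0.028]
[289 167 239 168] z.069 [ 0.426 -0.151] [ 0.466 -0.27 ]
[300 186 348 197] z.069 [ 0.484 -0.103] [0.486 0.015]
[241 144 288 143] z.069 [ 0.376 -0.304] [ 0.334 -0.186]
[241 163 287 161] z.069 [ 0.445 -0.275] [ 0.406 -0.165]
[347 230 331 273] z.069 [0.589 0.037] [0.712 0.035]
[343 207 302 197] z.069 [0.521 0.012] [ 0.519 -0.09 ]
[299 289 259 279] z.069 [ 0.768 -0.015] [ 0.768 -0.101]
[322 251 286 242] z.069 [0.661 0.001] [ 0.661 -0.081]
[338 157 332 191] z.069 [ 0.352 -0.043] [ 0.478 -0.026]
[319 181 326 147] z.069 [ 0.454 -0.065] [ 0.324 -0.086]
[221 171 223 203] z.069 [ 0.487 -0.31 ] [ 0.589 -0.258]
[301 194 287 222] z.069 [ 0.511 -0.094] [ 0.603 -0.097]
[272 158 242 159] z.069 [ 0.406 -0.205] [ 0.431 -0.277]
[283
[... 393 characters left out ...]
157] z.069 [ 0.271 -0.026] [ 0.351 -0.036]
[288 223 286 239] z.069 [ 0.606 -0.094] [ 0.653 -0.082]
[294 186 285 199] z.069 [ 0.488 -0.12 ] [ 0.535 -0.126]
[368 202 353 199] z.069 [0.492 0.065] [0.49  0.028]
[340 219 346 206] z.069 [0.563 0.014] [0.517 0.018]
[231 266 224 279] z.069 [ 0.754 -0.168] [ 0.787 -0.169]
[259 280 247 275] z.069 [ 0.77 -0.1 ] [ 0.764 -0.129]
[222 263 226 251] z.069 [ 0.751 -0.19 ] [ 0.718 -0.195]
[283 240 285 227] z.069 [ 0.655 -0.089] [ 0.619 -0.097]
[273 146 271 158] z.069 [ 0.357 -0.221] [ 0.406 -0.207]
[351 208 362 209] z.069 [0.519 0.029] [0.517 0.056]
[328 157 328 168] z.069 [ 0.36  -0.069] [ 0.402 -0.058]
[332 168 332 157] z.069 [ 0.399 -0.049] [ 0.357 -0.06 ]
```

Emit:
send_rows:
  increments:
    - [[0,0,-20],0]
    - [[10,0,-55],0]
    - [[40,0,-87],0]
    - [[55,0,-87],0]
    - [[55,0,-87],0]

```text
time: 16.77
tool_pos: [0.4947, -0.0337, 0.273]
orientation: [0.001, 0.009, 1.0, 0.001]
ft_force: [1.2, -0.0, 0.6]
gripper_width: 0.0339
gripper_force: 0.0
```

Emit:
send_rows:
  increments:
    - [[0,0,0],0]
    - [[0,0,0],0]
    - [[0,0,0],0]
  grip: 100

```text
time: 17.15
tool_pos: [0.4944, -0.0337, 0.2715]
orientation: [-0.0, 0.009, 1.0, -0.0]
ft_force: [-0.9, 0.6, 0.2]
gripper_width: 0.0848
gripper_force: 0.0
```

```bash
cat > hw.py <<'E'
from st import *; from h import *
import sys
o,M=st(); f=robot.grab_frame('wrist');np.savez('pics/%s.npz'%sys.argv[1],**f)
c=-f['R'].T@f['t']
def fr(u,v,z):
    x,y=(u-f['cx'])/f['fx'],(v-f['cy'])/f['fy'];r=np.hypot(x,y)
    d=f['R'].T@np.array([np.sin(r)*x/r,np.sin(r)*y/r,np.cos(r)]);return (c+d*(z-c[2])/d[2]).round(4)
def fproj(X):
    p=f['R']@np.asarray(X)+f['t'];r=np.arctan2(np.hypot(p[0],p[1]),p[2]);k=f['fx']*r/np.hypot(p[0],p[1]);return np.round([k*p[0]+f['cx'],k*p[1]+f['cy']],1)
m=(f['color'].max(2)<60).astype(np.uint8);m[260:]=0
n,l,s,ce=cv2.connectedComponentsWithStats(m)
for i in range(1,n):
    if 260<ce[i][0]<400 and s[i][4]>150: print(s[i],ce[i])
im=cv2.cvtColor(f['color'],cv2.COLOR_RGB2GRAY)
L=cv2.createLineSegmentDetector().detect(im)[0][:,0]
for a in sorted(L,key=lambda a:-np.hypot(a[0]-a[2],a[1]-a[3])):
    if all(240<u<410 for u in a[::2]) and all(60<v<330 for v in a[1::2]) and np.hypot(a[0]-a[2],a[1]-a[3])>22: print(a.round().astype(int),'z.07',fr(a[0],a[1],.07)[:2],fr(a[2],a[3],.07)[:2],'z.1',fr(a[0],a[1],.1)[:2],fr(a[2],a[3],.1)[:2])
E
python3 hw.py w16; python3 - <<'E'
import numpy as np
c=np.load('pics/w1.npz')['color']
E
```

```text
t 17.15 p [494.4 -33.7 271.5] yangle 88.92 z [-0.001 -0.001 -1.   ] F [-0.9  0.6  0.2] T [0.03 0.07 0.02] w 84.8 g 0.0 j [-0.61  0.02  0.61  1.91 -0.01  1.22  1.55]
[ 305  164   40   33 1065] [324.43098592 180.77183099]
[398 127 251 127] z.07 [0.449  0.0542] [ 0.4453 -0.1214] z.1 [0.4472 0.0471] [ 0.4439 -0.1141]
[389 312 402 177] z.07 [0.713  0.0568] [0.5102 0.0607] z.1 [0.6895 0.0495] [0.5034 0.053 ]
[247 183 259 312] z.07 [ 0.5146 -0.1305] [ 0.7096 -0.1353] z.1 [ 0.5074 -0.1225] [ 0.6864 -0.1269]
[371 313 278 313] z.07 [0.7136 0.0295] [ 0.7104 -0.1061] z.1 [0.6901 0.0243] [ 0.6871 -0.1001]
[281 310 368 310] z.07 [ 0.7039 -0.1018] [0.7061 0.0253] z.1 [ 0.6812 -0.0961] [0.6832 0.0205]
[309 161 392 162] z.07 [ 0.4897 -0.0522] [0.4914 0.0473] z.1 [ 0.4846 -0.0506] [0.4861 0.0407]
[388 165 316 164] z.07 [0.4956 0.0427] [ 0.493  -0.0448] z.1 [0.49   0.0365] [ 0.4876 -0.0439]
[276 269 270 202] z.07 [ 0.6351 -0.103 ] [ 0.5389 -0.1024] z.1 [ 0.618  -0.0972] [ 0.5297 -0.0967]
[245 203 244 137] z.07 [ 0.5406 -0.1358] [ 0.4574 -0.1305] z.1 [ 0.5313 -0.1273] [ 0.4549 -0.1225]
[368 205 303 205]
[... 2154 characters left out ...]
0899] [ 0.5194 -0.0559]
[313 167 343 167] z.07 [ 0.496  -0.0479] [ 0.4968 -0.012 ] z.1 [ 0.4903 -0.0467] [ 0.491  -0.0137]
[338 124 367 125] z.07 [ 0.4451 -0.0175] [0.4466 0.0164] z.1 [ 0.4436 -0.0187] [0.445  0.0123]
[343 192 372 192] z.07 [ 0.5283 -0.0121] [0.5289 0.0234] z.1 [ 0.52   -0.0138] [0.5205 0.0187]
[284 266 295 290] z.07 [ 0.6293 -0.0906] [ 0.6692 -0.0791] z.1 [ 0.6127 -0.0859] [ 0.6493 -0.0753]
[308 194 303 169] z.07 [ 0.5301 -0.0547] [ 0.499  -0.0604] z.1 [ 0.5216 -0.0529] [ 0.4931 -0.0581]
[368 124 393 124] z.07 [0.4464 0.0179] [0.4457 0.048 ] z.1 [0.4448 0.0137] [0.4442 0.0414]
[279 243 283 266] z.07 [ 0.5955 -0.0949] [ 0.6293 -0.0925] z.1 [ 0.5816 -0.0898] [ 0.6127 -0.0876]
```

```bash
python3 - <<'E'
from h import *
def load(n): d=np.load(n); return {k:d[k] for k in d}
def fr(f,u,v,z):
    c=-f['R'].T@f['t'];x,y=(u-f['cx'])/f['fx'],(v-f['cy'])/f['fy'];r=np.hypot(x,y)
    d=f['R'].T@np.array([np.sin(r)*x/r,np.sin(r)*y/r,np.cos(r)]);return (c+d*(z-c[2])/d[2]).round(4)
a,b=load('pics/w1.npz'),load('pics/w16.npz')
for n,f in(('w1',a),('w16',b)):
    g=f['color'].max(2); print(n,'col325',[(v,int(g[v,325])) for v in range(156,212,2)])
    print(n,'row182',[(u,int(g[182,u])) for u in list(range(300,312))+list(range(338,350))])
f=b
print('top',fr(a,325,166,.184),fr(b,325,164.5,.184),fr(b,325,164.5,.187)); print('bottom/backwall',fr(a,325,201,.1),fr(b,325,201,.105))
f=load('pics/s15.npz')
from workcell import robot
g=robot.grab_frame('scene');np.savez('pics/s17.npz',**g)
im=cv2.cvtColor(g['color'],cv2.COLOR_RGB2GRAY)[180:290,260:380]
L=cv2.createLineSegmentDetector().detect(cv2.convertScaleAbs(im,alpha=1.6))[0][:,0]+[260,180,260,180]
for l in L:
    if np.hypot(l[0]-l[2],l[1]-l[3])>15: print(l.round().astype(int),ray(g,l[0],l[1],.07)[:2].round(3),ray(g,l[2],l[3],.07)[:2].round(3))
E
```

```text
w1 col325 [(156, 187), (158, 187), (160, 188), (162, 184), (164, 70), (166, 21), (168, 30), (170, 32), (172, 40), (174, 34), (176, 29), (178, 22), (180, 17), (182, 21), (184, 19), (186, 19), (188, 20), (190, 20), (192, 19), (194, 16), (196, 22), (198, 82), (200, 119), (202, 142), (204, 188), (206, 167), (208, 191), (210, 191)]
w1 row182 [(300, 244), (301, 244), (302, 244), (303, 244), (304, 244), (305, 241), (306, 188), (307, 89), (308, 28), (309, 15), (310, 20), (311, 19), (338, 20), (339, 19), (340, 19), (341, 18), (342, 64), (343, 177), (344, 230), (345, 243), (346, 245), (347, 244), (348, 244), (349, 244)]
w16 col325 [(156, 45), (158, 51), (160, 165), (162, 148), (164, 145), (166, 132), (168, 26), (170, 30), (172, 41), (174, 48), (176, 38), (178, 29), (180, 23), (182, 17), (184, 20), (186, 18), (188, 16), (190, 18), (192, 20), (194, 18), (196, 45), (198, 120), (200, 118), (202, 181), (204, 169), (206, 194), (208, 192), (210, 191)]
w16 row182 [(300, 246), (301, 246), (302, 245), (303, 246), (304, 242), (305, 181), (306, 99), (307, 33), (308, 17), (309, 19), (310, 19), (311, 19), (
[... 450 characters left out ...]
 [0.589 0.038] [0.715 0.035]
[321 250 337 231] [ 0.662 -0.002] [0.598 0.017]
[299 197 287 227] [ 0.522 -0.095] [ 0.618 -0.093]
[341 233 323 256] [0.603 0.027] [0.674 0.007]
[299 289 260 280] [ 0.769 -0.015] [ 0.768 -0.098]
[336 230 346 207] [0.596 0.015] [0.522 0.018]
[344 281 370 204] [0.725 0.066] [0.497 0.071]
[343 206 302 197] [0.521 0.012] [ 0.519 -0.09 ]
[374 205 349 281] [0.498 0.08 ] [0.722 0.075]
[345 217 338 235] [0.553 0.025] [0.609 0.024]
[260 270 336 289] [ 0.747 -0.107] [0.748 0.056]
[269 255 328 270] [ 0.705 -0.101] [0.708 0.028]
[288 228 286 247] [ 0.621 -0.089] [ 0.673 -0.075]
[284 227 271 253] [ 0.621 -0.099] [ 0.699 -0.1  ]
[292 186 260 246] [ 0.491 -0.123] [ 0.688 -0.13 ]
```

Emit:
send_rows:
  increments:
    - [[0,0,50],0]
    - [[-1,0,100],0]
    - [[-1,0,130],0]
    - [[-1,0,140],0]
    - [[-1,0,140],0]

```text
time: 17.88
tool_pos: [0.4953, -0.0338, 0.1319]
orientation: [-0.0, 0.009, 1.0, -0.0]
ft_force: [0.5, 0.5, 0.2]
gripper_width: 0.0856
gripper_force: 0.0
```

Emit:
send_rows:
  increments:
    - [[0,0,0],0]
    - [[0,0,0],0]
    - [[0,0,0],0]
    - [[0,0,0],0]
    - [[0,0,0],0]
  grip: 37
  newtons: 60

```text
time: 18.5
tool_pos: [0.4957, -0.0337, 0.1324]
orientation: [0.001, 0.009, 1.0, 0.0]
ft_force: [0.7, 0.2, 2.5]
gripper_width: 0.0328
gripper_force: 56.9
```

```bash
python3 st.py
```

```text
t 18.5 p [495.7 -33.7 132.4] yangle 88.91 z [ 0.001  0.    -1.   ] F [0.7 0.2 2.5] T [ 0.08 -0.05 -0.03] w 32.8 g 56.9 j [-0.57  0.21  0.61  2.06 -0.15  0.92  1.68]
```

Emit:
send_rows:
  increments:
    - [[0,0,-4],0]
    - [[0,0,-10],0]
    - [[0,0,-16],0]
    - [[0,0,-16],0]

```text
time: 19.0
tool_pos: [0.4955, -0.0337, 0.1484]
orientation: [0.0, 0.009, 1.0, 0.0]
ft_force: [-0.3, -0.2, -2.0]
gripper_width: 0.0326
gripper_force: 57.0
```

Emit:
send_rows:
  increments:
    - [[-4,0,0],0]
    - [[-11,0,0],0]
    - [[-19,0,0],0]
    - [[-24,0,0],0]
    - [[-24,0,0],0]

```text
time: 19.62
tool_pos: [0.5197, -0.0342, 0.1478]
orientation: [0.0, 0.009, 1.0, -0.0]
ft_force: [-0.4, -0.6, -1.2]
gripper_width: 0.0328
gripper_force: 57.0
```

```bash
cat > lv.py <<'E'
from st import *; from h import *
import sys
o,M=st(); g=robot.grab_frame('scene');np.savez('pics/%s.npz'%sys.argv[1],**g)
G=o['tool_pos']-.019*M[:,2]; yaw=np.degrees(np.arctan2(M[1,1],M[0,1]))-90
for t in (-2,0,2,4,6,8): print(t,[np.round(proj(g,p),1).tolist() for p in scoop_pts(G,yaw,t,[(75,42,2.5),(75,-42,2.5),(-75,60,34),(-75,-60,34)])])
im=cv2.cvtColor(g['color'],cv2.COLOR_RGB2GRAY)[180:290,260:380]
L=cv2.createLineSegmentDetector().detect(cv2.convertScaleAbs(im,alpha=1.6))[0][:,0]+[260,180,260,180]
for l in L:
    s=(l[3]-l[1])/(l[2]-l[0]+1e-6)
    if np.hypot(l[0]-l[2],l[1]-l[3])>13 and .1<s<.4: print('seg',l.round(1),ray(g,l[0],l[1],.07)[:2].round(3),ray(g,l[2],l[3],.07)[:2].round(3))
E
python3 lv.py s18
```

```text
t 19.62 p [519.7 -34.2 147.8] yangle 88.93 z [ 0.    -0.001 -1.   ] F [-0.4 -0.6 -1.2] T [-0.02  0.16  0.01] w 32.8 g 57.0 j [-0.56  0.24  0.61  1.99 -0.16  0.96  1.69]
-2 [[317.1, 260.4], [278.3, 250.7], [345.7, 202.6], [293.9, 191.1]]
0 [[317.5, 261.4], [278.9, 251.8], [345.8, 202.5], [294.2, 191.1]]
2 [[317.9, 262.2], [279.5, 252.7], [346.0, 202.4], [294.4, 190.9]]
4 [[318.4, 263.0], [280.2, 253.5], [346.2, 202.2], [294.7, 190.8]]
6 [[318.8, 263.6], [280.9, 254.1], [346.4, 202.0], [295.0, 190.6]]
8 [[319.3, 264.1], [281.7, 254.7], [346.6, 201.8], [295.2, 190.4]]
seg [328.5 274.2 265.9 258.4] [0.717 0.031] [ 0.715 -0.106]
seg [361.2 216.5 348.  212.3] [0.541 0.059] [0.537 0.028]
seg [347.9 207.  362.9 209.3] [0.52  0.023] [0.518 0.058]
seg [317.9 195.4 346.6 200.6] [ 0.503 -0.054] [0.501 0.015]
seg [299.1 289.3 260.3 279.5] [ 0.769 -0.015] [ 0.768 -0.098]
seg [340.8 208.8 297.6 199. ] [0.531 0.009] [ 0.528 -0.096]
seg [259.8 270.1 336.3 289.2] [ 0.747 -0.107] [0.748 0.056]
seg [269.4 255.4 328.2 270.4] [ 0.705 -0.101] [0.708 0.028]
seg [291.9 252.9 314.3 258.4] [ 0.685 -0.058] [ 0.686 -0.008]
seg [301.8 258.3 288.1 254.4] [ 0.693 -0.034] [ 0.691 -0.065]
```

Emit:
send_rows:
  increments:
    - [[2,0,5],0]
    - [[3,0,10],0]
    - [[3,0,14],0]
    - [[3,0,16],0]
    - [[3,0,16],0]

```text
time: 20.3
tool_pos: [0.5163, -0.0341, 0.1321]
orientation: [0.0, 0.009, 1.0, 0.0]
ft_force: [-1.5, -0.2, 0.7]
gripper_width: 0.0326
gripper_force: 56.9
```

```bash
python3 lv.py s19
```

```text
t 20.3 p [516.3 -34.1 132.1] yangle 88.92 z [ 0.  0. -1.] F [-1.5 -0.2  0.7] T [0.05 0.07 0.04] w 32.6 g 56.9 j [-0.55  0.25  0.61  2.01 -0.18  0.93  1.7 ]
-2 [[317.6, 263.9], [279.3, 254.3], [345.8, 206.6], [294.6, 195.1]]
0 [[318.0, 264.8], [279.9, 255.3], [346.0, 206.5], [294.9, 195.0]]
2 [[318.4, 265.7], [280.5, 256.2], [346.1, 206.3], [295.2, 194.9]]
4 [[318.8, 266.4], [281.2, 256.9], [346.3, 206.1], [295.4, 194.8]]
6 [[319.3, 267.0], [281.9, 257.6], [346.5, 205.9], [295.7, 194.6]]
8 [[319.8, 267.4], [282.6, 258.1], [346.7, 205.7], [296.0, 194.4]]
seg [328.5 274.3 265.9 258.4] [0.717 0.031] [ 0.715 -0.106]
seg [345.6 207.  363.  209.2] [0.522 0.018] [0.517 0.058]
seg [323.1 200.7 348.1 204.4] [ 0.517 -0.037] [0.512 0.022]
seg [299.1 289.3 260.3 279.5] [ 0.769 -0.015] [ 0.768 -0.098]
seg [341.9 213.1 297.9 202.8] [0.543 0.015] [ 0.54  -0.092]
seg [297.8 194.4 323.  200. ] [ 0.514 -0.101] [ 0.515 -0.038]
seg [259.8 270.1 336.3 289.3] [ 0.747 -0.107] [0.748 0.056]
seg [269.4 255.6 328.2 270.5] [ 0.705 -0.101] [0.708 0.028]
```

Emit:
send_rows:
  increments:
    - [[0,0,0],0]
    - [[0,0,1],0]
    - [[0,0,2],0]
    - [[0,0,3],0]
    - [[0,0,3],0]
  grip: 39.3

```text
time: 20.98
tool_pos: [0.5161, -0.0341, 0.1287]
orientation: [-0.0, 0.009, 1.0, -0.0]
ft_force: [-1.2, -0.2, 0.2]
gripper_width: 0.0337
gripper_force: 17.0
```

```bash
python3 lv.py s20
```

```text
t 20.98 p [516.1 -34.1 128.7] yangle 88.92 z [-0. -0. -1.] F [-1.2 -0.2  0.2] T [-0.11  0.15 -0.07] w 33.7 g 17.0 j [-0.55  0.26  0.6   2.01 -0.18  0.92  1.7 ]
-2 [[317.7, 264.8], [279.4, 255.2], [345.8, 207.5], [294.7, 196.1]]
0 [[318.0, 265.7], [280.0, 256.2], [345.9, 207.4], [295.0, 196.0]]
2 [[318.5, 266.5], [280.7, 257.1], [346.1, 207.3], [295.2, 195.9]]
4 [[318.9, 267.2], [281.3, 257.8], [346.3, 207.1], [295.5, 195.8]]
6 [[319.3, 267.8], [282.0, 258.4], [346.5, 206.9], [295.8, 195.6]]
8 [[319.8, 268.3], [282.7, 259.0], [346.6, 206.7], [296.0, 195.4]]
seg [328.5 274.3 265.9 258.4] [0.717 0.031] [ 0.715 -0.106]
seg [346.7 207.  363.  209.2] [0.521 0.021] [0.517 0.058]
seg [299.1 289.3 260.3 279.5] [ 0.769 -0.015] [ 0.768 -0.098]
seg [297.9 195.2 335.4 204. ] [ 0.516 -0.1  ] [ 0.519 -0.007]
seg [340.7 214.  297.9 204.1] [0.547 0.013] [ 0.544 -0.091]
seg [259.8 270.1 336.3 289.3] [ 0.747 -0.107] [0.748 0.056]
seg [269.4 255.6 328.1 270.6] [ 0.706 -0.101] [0.708 0.028]
seg [368.  202.4 345.8 197.4] [0.493 0.065] [0.491 0.011]
seg [298.1 258.2 313.2 261.8] [ 0.695 -0.041] [ 0.695 -0.008]
```

```bash
cat > cmp.py <<'E'
from h import *
import sys
for n in sys.argv[1:]:
    im=cv2.cvtColor(np.load(f'pics/{n}.npz')['color'],cv2.COLOR_RGB2GRAY)[180:290,260:380]
    L=cv2.createLineSegmentDetector().detect(cv2.convertScaleAbs(im,alpha=1.6))[0][:,0]+[260,180,260,180]
    print(n)
    for l in L:
        s=(l[3]-l[1])/(l[2]-l[0]+1e-6)
        if np.hypot(l[0]-l[2],l[1]-l[3])>11 and .1<s<.4: print('  v at 310: %.1f'%(l[1]+s*(310-l[0])),'u',sorted([int(l[0]),int(l[2])]),'slope %.2f'%s)
        elif abs(s)>.4 and np.hypot(l[0]-l[2],l[1]-l[3])>14: print('  side u at 235: %.1f'%(l[0]+(235-l[1])/s),'v',sorted([int(l[1]),int(l[3])]),'slope %.2f'%s)
E
python3 cmp.py scene0 s20
```

```text
scene0
  v at 310: 269.6 u [265, 328] slope 0.25
  side u at 235: 275.7 v [196, 256] slope -2.02
  v at 310: 198.7 u [341, 362] slope 0.21
  v at 310: 200.6 u [296, 340] slope 0.24
  v at 310: 209.6 u [296, 340] slope 0.24
  v at 310: 292.0 u [260, 299] slope 0.25
  side u at 235: 343.7 v [251, 264] slope -1.19
  side u at 235: 337.8 v [240, 259] slope -1.15
  side u at 235: 282.7 v [207, 239] slope -2.27
  side u at 235: 338.5 v [216, 246] slope -2.57
  v at 310: 190.3 u [315, 328] slope 0.21
  side u at 235: 359.6 v [204, 281] slope -2.95
  side u at 235: 363.9 v [205, 280] slope -3.03
  side u at 235: 344.9 v [217, 263] slope -2.72
  side u at 235: 334.3 v [214, 235] slope -2.41
  v at 310: 282.7 u [259, 336] slope 0.25
  v at 310: 265.6 u [269, 329] slope 0.25
  side u at 235: 283.4 v [239, 256] slope -9.40
  v at 310: 197.5 u [313, 324] slope 0.23
  side u at 235: 265.7 v [189, 230] slope -1.89
  side u at 235: 265.8 v [230, 246] slope -2.08
  side u at 235: 279.6 v [237, 253] slope -2.12
s20
  v at 310: 269.6 u [265, 328] slope 0.25
  v at 310: 200.4 u [350, 361] slope 0.31
  s
[... 299 characters left out ...]
252, 265] slope -1.35
  v at 310: 198.1 u [297, 335] slope 0.23
  side u at 235: 359.6 v [204, 281] slope -2.95
  v at 310: 206.9 u [297, 340] slope 0.23
  side u at 235: 334.5 v [210, 237] slope -2.42
  side u at 235: 338.7 v [217, 244] slope -2.66
  side u at 235: 363.9 v [206, 280] slope -3.02
  side u at 235: 344.8 v [220, 250] slope -2.72
  v at 310: 282.7 u [259, 336] slope 0.25
  v at 310: 266.0 u [269, 328] slope 0.25
  side u at 235: 284.5 v [231, 255] slope -10.18
  side u at 235: 265.7 v [186, 246] slope -1.88
  side u at 235: 279.7 v [234, 253] slope -2.09
  v at 310: 194.8 u [314, 325] slope 0.25
  v at 310: 189.3 u [345, 368] slope 0.23
  v at 310: 261.0 u [298, 313] slope 0.24
```

Emit:
send_rows:
  increments:
    - [[0,0,0],0]
    - [[0,0,-3],0]
    - [[0,0,-6],0]
    - [[-4,0,-6],0]
    - [[-8,0,-6],0]
  grip: 38

```text
time: 21.65
tool_pos: [0.5244, -0.0341, 0.1348]
orientation: [0.0, 0.009, 1.0, -0.0]
ft_force: [-0.2, 0.3, -1.5]
gripper_width: 0.0332
gripper_force: 36.5
```

Emit:
send_rows:
  increments:
    - [[0,0,0],0]
    - [[0,0,2],0]
    - [[0,0,4],0]
    - [[0,0,4],0]

```text
time: 22.15
tool_pos: [0.524, -0.0342, 0.1307]
orientation: [-0.0, 0.009, 1.0, -0.0]
ft_force: [-0.4, 0.7, -1.5]
gripper_width: 0.0331
gripper_force: 36.6
```

Emit:
send_rows:
  increments:
    - [[0,0,0],0]
    - [[0,0,1],0]
    - [[0,0,2],0]
    - [[0,0,2],0]
  grip: 39.3

```text
time: 22.65
tool_pos: [0.5242, -0.0342, 0.129]
orientation: [0.0, 0.009, 1.0, 0.0]
ft_force: [-2.7, -0.2, 0.8]
gripper_width: 0.0333
gripper_force: 17.0
```

```bash
python3 lv.py s21 | grep -v '^-\?[0-9]'; python3 cmp.py s21
```

```text
t 22.65 p [524.2 -34.2 129. ] yangle 88.92 z [ 0.  0. -1.] F [-2.7 -0.2  0.8] T [-0.    0.17 -0.01] w 33.3 g 17.0 j [-0.54  0.27  0.6   2.   -0.19  0.93  1.71]
seg [328.5 274.3 265.9 258.4] [0.717 0.031] [ 0.715 -0.106]
seg [340.7 205.5 361.7 209.3] [0.52  0.006] [0.519 0.056]
seg [296.7 197.5 339.5 207.7] [ 0.524 -0.1  ] [0.528 0.005]
seg [299.1 289.3 260.3 279.5] [ 0.769 -0.015] [ 0.768 -0.098]
seg [340.7 216.6 296.7 206.4] [0.555 0.015] [ 0.552 -0.091]
seg [259.8 270.1 336.3 289.3] [ 0.747 -0.107] [0.748 0.056]
seg [269.4 255.6 328.1 270.5] [ 0.705 -0.101] [0.708 0.028]
s21
  v at 310: 269.6 u [265, 328] slope 0.25
  side u at 235: 275.7 v [196, 256] slope -2.03
  v at 310: 199.9 u [340, 361] slope 0.18
  v at 310: 200.6 u [296, 339] slope 0.24
  v at 310: 292.0 u [260, 299] slope 0.25
  side u at 235: 283.1 v [204, 239] slope -2.38
  side u at 235: 338.2 v [241, 261] slope -1.19
  side u at 235: 338.7 v [224, 250] slope -2.50
  side u at 235: 334.6 v [210, 240] slope -2.50
  side u at 235: 359.6 v [203, 281] slope -2.95
  v at 310: 209.5 u [296, 340] slope 0.23
  side u at 235: 363.9 v [205, 280] slope -3.03
  v at 310: 190.5 u [315, 326] slope 0.20
  side u at 235: 344.8 v [215, 265] slope -2.75
  v at 310: 282.7 u [259, 336] slope 0.25
  v at 310: 265.9 u [269, 328] slope 0.26
  side u at 235: 283.1 v [240, 256] slope -13.57
  side u at 235: 280.8 v [235, 250] slope -7.29
  side u at 235: 265.7 v [185, 246] slope -1.88
  v at 310: 197.5 u [313, 324] slope 0.22
  side u at 235: 279.5 v [237, 254] slope -2.16
```

Emit:
send_rows:
  increments:
    - [[0,0,0],0]
    - [[0,0,0],0]
  grip: 39.6

```text
time: 22.95
tool_pos: [0.5241, -0.0342, 0.1289]
orientation: [-0.0, 0.009, 1.0, 0.0]
ft_force: [-1.1, 0.3, -1.0]
gripper_width: 0.0336
gripper_force: 7.0
```

Emit:
send_rows:
  increments:
    - [[0,0,0],0]
    - [[0,0,0],0]
  grip: 39.8

```text
time: 23.2
tool_pos: [0.5246, -0.0342, 0.129]
orientation: [0.0, 0.009, 1.0, -0.0]
ft_force: [-1.3, -0.3, 0.3]
gripper_width: 0.0339
gripper_force: 0.3
```

Emit:
send_rows:
  increments:
    - [[0,0,0],0]
    - [[0,0,0],0]
  grip: 42

```text
time: 23.45
tool_pos: [0.5245, -0.0342, 0.129]
orientation: [0.0, 0.009, 1.0, -0.0]
ft_force: [0.6, 0.8, 0.1]
gripper_width: 0.0358
gripper_force: 0.0
```

Emit:
send_rows:
  increments:
    - [[0,0,0],0]
    - [[0,0,0],0]
    - [[0,0,0],0]
    - [[0,0,0],0]
  grip: 100

```text
time: 23.95
tool_pos: [0.5241, -0.0342, 0.1289]
orientation: [-0.0, 0.009, 1.0, -0.0]
ft_force: [-0.8, -0.1, -0.6]
gripper_width: 0.0852
gripper_force: 0.0
```

Emit:
send_rows:
  increments:
    - [[0,0,-15],0]
    - [[0,0,-50],0]
    - [[0,0,-95],0]
    - [[0,0,-140],0]
    - [[0,0,-140],0]

```text
time: 24.58
tool_pos: [0.5277, -0.0348, 0.2745]
orientation: [0.005, 0.01, 1.0, 0.001]
ft_force: [0.1, 0.3, 0.1]
gripper_width: 0.0852
gripper_force: 0.0
```

```bash
python3 lv.py s22 | grep -v '^-\?[0-9]'; python3 cmp.py s22; python3 hw.py w22|grep -E '^t|^\[[0-9 ]+\] \['|head -3
python3 - <<'E'
from h import *
for n in('w1','w22'):
    f=np.load(f'pics/{n}.npz');g=f['color'].max(2);print(n,[(v,int(g[v,325])) for v in range(156,212,2)])
E
```

```text
t 24.57 p [527.7 -34.8 274.5] yangle 88.89 z [ 0.011  0.002 -1.   ] F [0.1 0.3 0.1] T [-0.02 -0.   -0.01] w 85.2 g 0.0 j [-0.6   0.09  0.64  1.85 -0.06  1.21  1.6 ]
seg [328.5 274.3 265.9 258.4] [0.717 0.031] [ 0.715 -0.106]
seg [361.2 216.5 346.9 211.9] [0.541 0.059] [0.536 0.025]
seg [340.7 205.5 361.7 209.2] [0.52  0.006] [0.518 0.056]
seg [296.6 198.1 339.6 208.5] [ 0.526 -0.1  ] [0.53  0.006]
seg [299.1 289.3 260.3 279.6] [ 0.769 -0.015] [ 0.769 -0.098]
seg [339.5 217.4 296.8 207.4] [0.558 0.013] [ 0.555 -0.09 ]
seg [259.8 270.1 336.3 289.3] [ 0.747 -0.107] [0.748 0.056]
seg [269.4 255.6 328.1 270.5] [ 0.705 -0.101] [0.708 0.028]
seg [363.1 201.8 349.5 197.7] [0.494 0.054] [0.49 0.02]
s22
  v at 310: 269.6 u [265, 328] slope 0.25
  side u at 235: 275.8 v [197, 256] slope -1.98
  v at 310: 200.1 u [346, 361] slope 0.32
  v at 310: 200.0 u [340, 361] slope 0.18
  v at 310: 201.3 u [296, 339] slope 0.24
  v at 310: 292.0 u [260, 299] slope 0.25
  side u at 235: 338.7 v [241, 261] slope -1.16
  side u at 235: 283.1 v [207, 238] slope -2.27
  side u at 235: 359.6 v [204, 281] slope -
[... 719 characters left out ...]

[ 306  138   38   52 1235] [324.16680162 170.87368421]
w1 [(156, 187), (158, 187), (160, 188), (162, 184), (164, 70), (166, 21), (168, 30), (170, 32), (172, 40), (174, 34), (176, 29), (178, 22), (180, 17), (182, 21), (184, 19), (186, 19), (188, 20), (190, 20), (192, 19), (194, 16), (196, 22), (198, 82), (200, 119), (202, 142), (204, 188), (206, 167), (208, 191), (210, 191)]
w22 [(156, 30), (158, 25), (160, 30), (162, 37), (164, 36), (166, 28), (168, 23), (170, 17), (172, 17), (174, 18), (176, 18), (178, 18), (180, 19), (182, 19), (184, 17), (186, 17), (188, 20), (190, 79), (192, 118), (194, 126), (196, 170), (198, 180), (200, 189), (202, 190), (204, 189), (206, 188), (208, 189), (210, 189)]
```

```bash
python3 - <<'E'
from workcell import robot
from h import *
f=robot.grab_frame('top');np.savez('pics/t23.npz',**f)
a=np.load('pics/top0.npz')['color'].astype(int);d=(np.abs(f['color']-a).max(2)>25).astype(np.uint8)
n,l,s,c=cv2.connectedComponentsWithStats(cv2.dilate(d,np.ones((3,3))))
print([(s[i].tolist()) for i in range(1,n) if s[i][4]>15])
E
```

```text
[[289, 137, 100, 263, 18832], [324, 146, 13, 12, 86], [158, 164, 16, 14, 139], [194, 166, 8, 12, 69], [162, 181, 33, 15, 314], [0, 358, 29, 34, 611], [291, 382, 10, 13, 89], [303, 391, 29, 9, 194]]
```

```bash
python3 -c "
from workcell import robot
print(robot.close_job())"
```

```text
the job is handed in; nothing more can be done
None
```

All five blocks are in the tub and the empty scoop is flat inside the scale's rim, about 2 mm forward of centre, with nothing else moved; on the first try at setting it down the scoop slipped from the fingers and dropped onto the scale, so I re-gripped it and set it down again, and I handed in the job without a final visual check (image budget used up, so the end state was confirmed by measurement only).

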